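# Sort the cast plugs and hold the clamp plunger half-way

### The job

Sort the two plaster plugs by their tags: seat the green-tagged one flat in the nest of the clamping jig and the red-tagged one flat in the nest of the reject block, without dropping them. Then press the jig's yellow palm plunger half-way down (15 mm of its 30 mm, top of its head level with the green band on the gauge post), so that the bar slides over the rim of the green-tagged plug, and finish while still holding it there: do not let go. Leave everything else on the table where it is.

Things in the scene. Friction and masses are not known exactly. Their poses are not given: they have to be found in the camera images.
- plug_green: Cast plaster plug, loose, cream, 0.09 to 0.18 kg, standing upright: round flange 70 mm across, 22 mm thick, with a round grip boss 24 mm across in its middle rising to 58 mm above the underside. GREEN (pass) tag: a coloured disc on top of the boss and four dots on the flange. Origin: centre of the underside; z up. Yaw does not matter.
- plug_red: Cast plaster plug, loose, cream, 0.09 to 0.18 kg, standing upright: round flange 70 mm across, 22 mm thick, with a round grip boss 24 mm across in its middle rising to 58 mm above the underside. RED (reject) tag: a coloured disc on top of the boss and four dots on the flange. Origin: centre of the underside; z up. Yaw does not matter.
- jig_nest (a point): Centre of the floor of the pass nest: round recess 75 mm across, 12 mm deep, edge chamfered 2.5 mm, in the 100 mm square aluminium block with four green dots on the fixed clamping jig. Floor 6 mm, block top 18 mm above the table. Axes are the jig's: z up; the plunger stands 165 mm away along -y. A seated plug's boss top is 64 mm above the table.
- reject_nest (a point): Centre of the floor of the reject nest: an equal round recess (75 mm across, 12 mm deep, floor 6 mm and block top 18 mm above the table) in the separate fixed grey 110 mm square block with four red dots.
- plunger_top (a point): Centre of the top face of the jig's yellow palm plunger, a mushroom head 46 mm across, 16 mm thick, over a blue 70 mm square housing 60 mm high. 110 mm above the table when released; moves straight down with the head. A white gauge post 24 mm wide, 112 mm high, 33 mm off the axis on the jig's -y side, has a green band 91 to 99 mm above the table.
- plunger (a joint): Travel of the palm plunger in m: 0 released (up), 0.030 bottomed, 0.015 half-way. A spring pushes it up with 4 N at 0, 8.5 N half-way and 13 N at the bottom, and returns it when let go. Going down, it slides the retaining bar 2.3 times as far towards the nest.
- bar_tip (a point): Orange tip of the jig's steel retaining bar, 20 mm wide, 33 to 40 mm above the table, driven by the plunger along the jig's +y towards the nest's centre: 58 mm short of it with the plunger up, 23.5 mm (over a seated plug's flange, clear of its boss) at half travel. Pressed much deeper it runs into the boss.
- pigment_jar: Bystander, loose: dark blue jar with black cap, 52 mm across, 62 mm tall. To be left where it is.
- candle: Bystander, loose: mint-green pillar candle, 56 mm across, 110 mm tall. To be left where it is.
- wax_bowl: Bystander, loose: steel bowl, 110 mm across, 50 mm tall. To be left where it is.
- spatula: Bystander, loose: spatula lying flat, 210 mm long. To be left where it is.
- release_bottle: Bystander, loose: white bottle with orange cap, 54 mm across, 140 mm tall. To be left where it is.
- brush: Bystander, loose: brush lying flat, 180 mm long. To be left where it is.

How it is judged:
On the way, in this order (a step that is already met when the one before it is completed fails the run):
1. both plugs seated flat in their nests, released, the plunger still up (horizontal distance between plug_green and jig_nest below 0.006 m and z of plug_green in the frame of jig_nest below 0.004 m and angle between each of plug_green, plug_red's own z axis and vertical below 0.06 rad and horizontal distance between plug_red and reject_nest below 0.006 m and z of plug_red in the frame of reject_nest below 0.004 m and contact force between each of the fingers, the arm and plug_green below 0.1 N and contact force between each of the fingers, the arm and plug_red below 0.1 N and linear speed of each of plug_green, plug_red below 0.02 m/s and value of joint plunger below 0.006 m), for 0.2 s.
2. plunger pressed by the robot and kept at half travel (horizontal distance between plug_green and jig_nest below 0.006 m and z of plug_green in the frame of jig_nest below 0.004 m and angle between each of plug_green, plug_red's own z axis and vertical below 0.06 rad and horizontal distance between plug_red and reject_nest below 0.006 m and z of plug_red in the frame of reject_nest below 0.004 m and value of joint plunger between 0.011 and 0.019 m and contact force between any of the fingers, the arm and plunger above 3 N), for 0.5 s.
At the end, for the whole second after the job is handed in: The robot still holds the plunger (over 3 N) steady at 11 to 19 mm of travel. The green-tagged plug is in the jig's nest, the red-tagged in the reject nest: within 6 mm of centre, within 4 mm of the floor, upright within 0.06 rad, at rest, untouched by the robot (all of step 2 and contact force between each of the fingers, the arm and plug_green below 0.1 N and contact force between each of the fingers, the arm and plug_red below 0.1 N and linear speed of each of plug_green, plug_red below 0.02 m/s and velocity of joint plunger between -0.01 and 0.01 m/s); the arm keeps its last pose, push and grip.
It fails at once if another loose thing on the table is moved more than 30 mm (distance of any of pigment_jar, candle, wax_bowl, spatula, release_bottle, brush from where it was at the start of the episode above 0.03 m).
It fails at once if the green-tagged plug is dropped (falls freely by more than about 25 mm) (linear speed of plug_green above 0.7 m/s and contact force between the fingers and plug_green below 0.1 N).
It fails at once if the red-tagged plug is dropped (falls freely by more than about 25 mm) (linear speed of plug_red above 0.7 m/s and contact force between the fingers and plug_red below 0.1 N).
It also fails if it takes over 64 s, if anything falls off the work surface, if the arm or the gripper's body presses on something with over 40 N, if the wrist force passes 120 N, or if a joint passes its speed limit or range.

### The arm

A 6-joint arm with a two-finger parallel gripper is mounted at the origin on the work surface. World frame = base frame: x ahead of the robot, y to its left, z up, the work surface at z = 0. Lengths are in m, angles in rad, forces in N, time in s.
With the tool pointing down it reaches from about 0.375 to 0.925 m from the base axis. Payload 5.7 kg.
Tool frame: the origin (TCP) lies on the centre line of the jaws, within the pads' length; the fingertips stand 22 mm ahead of it and the grasp point (between the pads) lies 3 mm ahead of it; z points along the fingers, y is the direction in which the jaws open and shut (so a half turn about z gives the same grasp; the last joint's range is limited). The gripper opens to 85 mm and grips with 20 to 120 N. Pads are 22 mm wide; open, the fingers measure 114 mm over their backs; the gripper's body (76 mm by 85 mm) begins 54 mm behind the grasp point. The pads swing forward as they close: fully open they stand 13 mm farther back than shut.
Start: joints at [-1.223, 0.359, 1.51, -0, 1.272, -0.115], TCP at [0.268, -0.537, 0.253] pointing down, gripper open.
Joint ranges: [-2.97, 2.97], [-1.01, 2.36], [0.21, 2.38], [-0.96, 4.11], [0.2, 2.71], [-2.98, 2.98]. Speed limits (rad/s): [2.39, 2.39, 3.14, 3.14, 3.14, 3.14].

### API

Orientations are given as [roll, pitch, yaw] about the fixed x, y, z axes, in that order (R = Rz(yaw) Ry(pitch) Rx(roll)).
In Python, from cell import bot gives the robot as it stands.
- The arm moves only by the shell command python3 -m creep 'ROWS' [OPENING]. ROWS is JSON, a list of rows, each a list of 4 numbers: the shift along the tool's x, y, z scaled (see below), then the turn about the tool's z scaled (see below). A call has 1 to 12 rows; each row shifts and turns the commanded pose from where the row before left it, along the tool's axes as they then stand; what a row does not reach is not made up. The controller multiplies each number of a shift by 0.2 m and each number of a turn by 90 degrees. A row lasts 1/8 s, in which the tool goes at most 62.5 mm and 10.7 degrees, less where a joint would pass 70% of its speed; a pose out of reach is approached as far as the arm can. A call with a number of a shift or a turn outside -1 to 1 is refused whole. A call with a gripper value outside its range is refused whole. OPENING is the gripper command: -1 is shut, 1 is fully open, values between are in proportion, set as the call begins (- or left out, the last holds). The fingers move at their own pace and stop on an object; the grip force is fixed at half the most. Time passes only in rows, so rows that do not move let the fingers close. It gives the time, the measured TCP pose, the force and the opening at its end, in the units of the state.
- bot.observe(): the state, without advancing time (a new reading comes with each control period).
- bot.read_camera(name): name is "scene" or "top" or "wrist"; returns (picture, depth): 480x640x3 uint8, red, green, blue; 480x640 float32, m along the optical axis (not along the pixel's ray), 0 where there is no reading.
- bot.camera_model(name): a dict with "vertical_fov" (degrees; the focal length in pixels is half the picture's height over the tangent of half this angle, whatever the lens; pixels are square), "cx", "cy" (the principal point, pixels), "rvec" (rotation vector, rad) and "tvec" (3), from world to camera coordinates, as OpenCV has them. Camera axes: x right, y down, z forward; pixel columns grow to the right and rows downward; lengths in m; the calibration is good to about 2 mm. A picture is of the moment at which its call begins: read the wrist's pose just before it. camera_model takes no time and is no camera call; for the wrist camera it gives the pose at the moment of the call.
- bot.job_done(): hands the job in, once; it reports no verdict.
The state is a dict: "clock": time; "joints": joint angles; "qd": joint speeds; "tau": joint torques, N m; "ee_pos": TCP position; "tool_rot": TCP orientation; "ft_force": force on the tool from outside, world axes, zero at the start; "torque": the same for the moment, N m; "opening": finger opening in m.
Only numpy, scipy, OpenCV 4.12 (cv2) and the standard library are available. Lean on these libraries where they do the work, as an engineer would, in place of code of your own. Each camera call takes 0.05 s, during which the arm holds its last target. There are 200 camera calls.

## Working session

There is one attempt and no reset: what is moved stays moved. The work goes in short steps, Python scripts to look and compute and a shell command to move; the robot and the scene stay as the last step left them, time stands still between calls to the robot, and variables do not carry over. Pictures are saved under pics/ and viewed, about 8 in all and at most 12, crops included, and the job is handed in when it is done.

```bash
ls; mkdir -p pics; python3 - <<'E'
from cell import bot
import cv2
s=bot.observe(); print({k:s[k] for k in('clock','ee_pos','tool_rot','opening','joints')})
for n in('top','scene'):
    p,d=bot.read_camera(n); cv2.imwrite(f'pics/{n}0.png',p[...,::-1]); print(n,bot.camera_model(n))
E
```

```text
pics
{'clock': 0.0, 'ee_pos': array([ 0.26763863, -0.53623954,  0.25243383]), 'tool_rot': array([-3.13967879e+00, -2.30177662e-04,  4.62792709e-01]), 'opening': 0.0849759094075632, 'joints': array([-1.22309058e+00,  3.59502500e-01,  1.51148826e+00,  9.28946065e-06,
        1.27252954e+00, -1.15089925e-01])}
top {'vertical_fov': 54.557965510011485, 'cx': 319.18178489077656, 'cy': 238.0967043379832, 'rvec': array([ 2.14114663, -2.15711846,  0.12173279]), 'tvec': array([0.03277288, 0.58255808, 1.02717259])}
scene {'vertical_fov': 49.95399696636152, 'cx': 319.5571803869244, 'cy': 241.04524422619113, 'rvec': array([ 1.32797815,  2.33096691, -0.84100967]), 'tvec': array([ 0.27274412, -0.34751507,  1.56979223])}
```

View pics/top0.png

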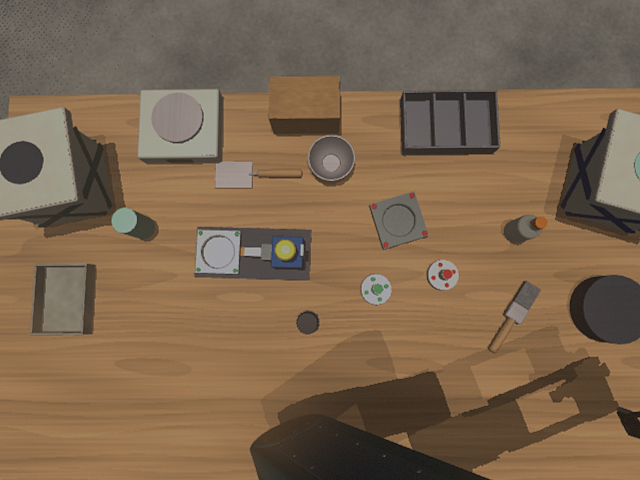

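View pics/scene0.png

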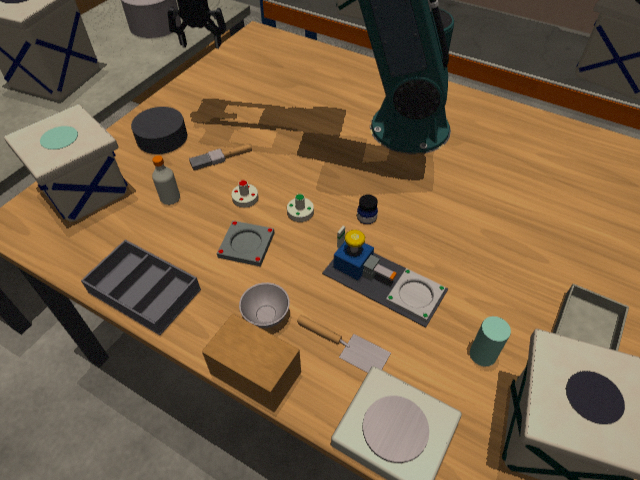

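Top view: green plug is at about (377,289), red plug (443,274), reject block (399,220), jig nest (218,251) and plunger (286,250). Next I measure by colour masks and rays onto planes.

```bash
cat > h.py <<'E'
import numpy as np, cv2
from cell import bot
def ray(m,uv,z):
    f=240/np.tan(np.radians(m['vertical_fov']/2)); R=cv2.Rodrigues(np.array(m['rvec'],float))[0]
    c=-R.T@m['tvec']; uv=np.atleast_2d(uv)
    d=np.c_[(uv[:,0]-m['cx'])/f,(uv[:,1]-m['cy'])/f,np.ones(len(uv))]@R
    return (c+d*((z-c[2])/d[:,2])[:,None])
def mask(p,col):
    h=cv2.cvtColor(p,cv2.COLOR_RGB2HSV)
    r=lambda a,b,s=110,v=60: cv2.inRange(h,(a,s,v),(b,255,255))
    return {'red':lambda:r(0,5,150)|r(172,180,150),'green':lambda:r(50,80),'yellow':lambda:r(22,34,150,90),'orange':lambda:r(6,16,190,120)}[col]()
def blobs(mk,amin=4):
    n,_,st,c=cv2.connectedComponentsWithStats(mk)
    return [(*c[i].round(1),int(st[i,4])) for i in range(1,n) if st[i,4]>=amin]
E
python3 - <<'E'
from h import *
for n in('top','scene'):
    p=cv2.imread(f'pics/{n}0.png')[...,::-1]; m=bot.camera_model(n)
    for c,z in(('red',.018),('green',.018),('yellow',.11)):
        print(n,c)
        for b in blobs(mask(np.ascontiguousarray(p),c)): 
            print(b, *[ray(m,b[:2],zz)[0][:2].round(4) for zz in((.018,.022,.058) if c!='yellow' else (.11,.102))])
E
```

```text
top red
(np.float64(411.5), np.float64(195.0), 16) [ 0.6855 -0.1889] [ 0.6847 -0.1882] [ 0.6767 -0.1814]
(np.float64(373.5), np.float64(206.0), 16) [ 0.6601 -0.0992] [ 0.6593 -0.0988] [ 0.6522 -0.095 ]
(np.float64(424.1), np.float64(232.7), 16) [ 0.5959 -0.2153] [ 0.5953 -0.2145] [ 0.5904 -0.2068]
(np.float64(385.4), np.float64(244.4), 15) [ 0.5692 -0.1248] [ 0.5688 -0.1243] [ 0.5647 -0.1197]
(np.float64(439.9), np.float64(264.1), 8) [ 0.5225 -0.249 ] [ 0.5223 -0.2481] [ 0.5198 -0.2393]
(np.float64(447.1), np.float64(273.6), 57) [ 0.5006 -0.2647] [ 0.5004 -0.2636] [ 0.4986 -0.2543]
(np.float64(453.5), np.float64(271.0), 6) [ 0.5064 -0.2796] [ 0.5062 -0.2785] [ 0.5042 -0.2686]
(np.float64(432.9), np.float64(277.1), 8) [ 0.4928 -0.2319] [ 0.4926 -0.2309] [ 0.4911 -0.2227]
(np.float64(446.1), np.float64(284.7), 9) [ 0.4752 -0.2613] [ 0.4751 -0.2603] [ 0.4742 -0.2511]
top green
(np.float64(197.8), np.float64(269.2), 5) [0.5149 0.3106] [0.5147 0.3095] [0.5124 0.2995]
(np.float64(234.5), np.float64(270.2), 4) [0.512  0.2252] [0.5117 0.2244] [0.5096 0.2174]
(np.float64(365.8), np.float64(29
[... 1377 characters left out ...]
 34) [ 0.4342 -0.1203] [ 0.4374 -0.1181] [ 0.4666 -0.0981]
(np.float64(290.8), np.float64(204.6), 5) [ 0.4703 -0.1243] [ 0.4734 -0.1221] [ 0.5012 -0.102 ]
(np.float64(297.2), np.float64(213.2), 4) [ 0.4875 -0.0937] [ 0.4905 -0.0916] [ 0.5177 -0.0726]
(np.float64(407.3), np.float64(271.0), 7) [0.5117 0.226 ] [0.5147 0.2268] [0.541 0.234]
(np.float64(441.4), np.float64(287.5), 10) [0.5148 0.3123] [0.5177 0.3127] [0.5439 0.3167]
(np.float64(390.2), np.float64(297.0), 10) [0.5972 0.2232] [0.5998 0.224 ] [0.623  0.2313]
(np.float64(424.8), np.float64(315.0), 10) [0.6011 0.3088] [0.6037 0.3093] [0.6267 0.3133]
scene yellow
(np.float64(354.5), np.float64(237.4), 240) [0.5541 0.1041] [0.548  0.1013]
```

```bash
python3 -m creep '[[0,0,0,0.0983],[0,0,0,0.0983],[0,0,0,0.0983],[0.144,-0.1766,0.031,0],[0.144,-0.1766,0.031,0],[0.144,-0.1766,0.031,0],[0.144,-0.1766,0.031,0],[0.144,-0.1766,0.031,0],[0.144,-0.1766,0.031,0],[0.144,-0.1766,0.031,0],[0.144,-0.1766,0.031,0],[0,0,0,0]]' 1
python3 - <<'E'
from h import *
import pickle
s=bot.observe(); print(s['clock'],s['ee_pos'],s['tool_rot'])
m=bot.camera_model('wrist'); p,d=bot.read_camera('wrist'); cv2.imwrite('pics/w1.png',p[...,::-1]); print(m)
for c in('red','green'):
  for b in blobs(mask(p,c),15): print(c,b,*[ray(m,b[:2],zz)[0][:2].round(4) for zz in(.018,.022,.058)])
E
```

```text
clock: 1.6
ee_pos: [0.4993, -0.2517, 0.2028]
tool_rot: [-3.14, 0.001, 0.003]
ft_force: [-0.5, -0.3, -0.2]
opening: 0.0855
1.6 [ 0.49934014 -0.25167037  0.20281531] [-3.13990845e+00  1.02336221e-03  3.36191655e-03]
{'vertical_fov': 66.62610625974021, 'cx': 314.5577724302731, 'cy': 238.18736004312177, 'rvec': array([-2.07499089,  2.06659491,  0.29698145]), 'tvec': array([-0.25280227,  0.4557522 ,  0.47072005])}
red (np.float64(107.9), np.float64(5.5), 188) [ 0.659 -0.098] [ 0.6579 -0.1   ] [ 0.6474 -0.118 ]
red (np.float64(269.3), np.float64(97.5), 185) [ 0.5959 -0.2151] [ 0.5955 -0.2156] [ 0.5925 -0.2199]
red (np.float64(157.9), np.float64(132.1), 182) [ 0.5694 -0.1245] [ 0.5694 -0.1261] [ 0.5695 -0.1411]
red (np.float64(310.9), np.float64(192.5), 98) [ 0.521  -0.2479] [ 0.5217 -0.2479] [ 0.5274 -0.2484]
red (np.float64(346.0), np.float64(212.2), 94) [ 0.5042 -0.2779] [ 0.5051 -0.2776] [ 0.5128 -0.2745]
red (np.float64(318.8), np.float64(230.7), 565) [ 0.4877 -0.2547] [ 0.4888 -0.2547] [ 0.4985 -0.2543]
red (np.float64(291.2), np.float64(227.0), 91) [ 0.4909 -0.2308] [ 0.492  -0.2311] [ 0.5013 -0.2335]
red (np.float64(326.5), np.float64(246.8), 60) [ 0.4731 -0.2616] [ 0.4744 -0.2615] [ 0.4858 -0.2603]
green (np.float64(129.5), np.float64(229.2), 82) [ 0.4884 -0.0904] [ 0.4894 -0.0925] [ 0.499  -0.1115]
green (np.float64(166.5), np.float64(247.0), 74) [ 0.4723 -0.1208] [ 0.4736 -0.1225] [ 0.485  -0.1379]
green (np.float64(119.6), np.float64(269.6), 500) [ 0.4508 -0.0763] [ 0.4524 -0.0786] [ 0.4664 -0.0992]
green (np.float64(152.4), np.float64(279.0), 71) [ 0.4419 -0.1047] [ 0.4436 -0.1066] [ 0.4586 -0.1239]
```

View pics/w1.png

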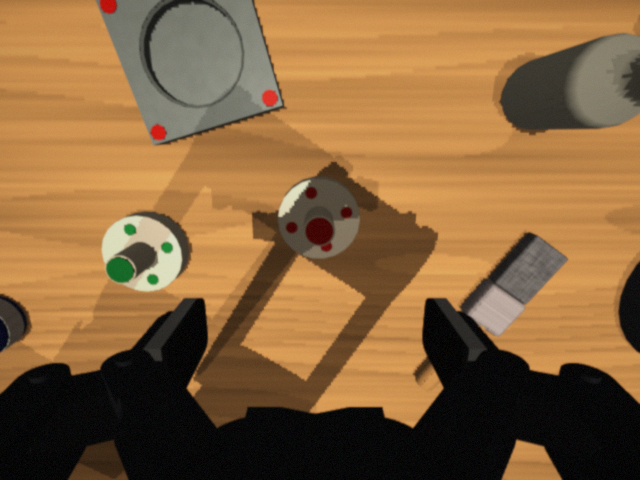

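Wrist view: the red plug boss is at pixel (319,231) and the green one at (120,270), both agreeing with the earlier fixes. Descending on red.

```bash
python3 -m creep '[[-0.004,0.013,0.1,0],[0,0,0.2,0],[0,0,0.2,0],[0,0,0.15,0],[0,0,0.07,0],[0,0,0.035,0],[0,0,0,0],[0,0,0,0]]' 0.2
python3 -m creep '[[0,0,0,0],[0,0,0,0],[0,0,0,0],[0,0,0,0],[0,0,0,0],[0,0,0,0]]' -1
```

```text
clock: 2.65
ee_pos: [0.4982, -0.2575, 0.0537]
tool_rot: [3.141, -0.002, -0.0]
ft_force: [-0.4, -0.6, 0.3]
opening: 0.0516
clock: 3.4
ee_pos: [0.498, -0.2571, 0.0536]
tool_rot: [3.141, -0.001, -0.0]
ft_force: [-1.4, 0.1, 5.9]
opening: 0.0224
```

```bash
python3 -m creep '[[0,0,-0.05,0],[0,0,-0.1,0],[0,0,-0.15,0],[0,0,-0.15,0],[0,0,-0.15,0],[0,0,0,0],[0,0,0,0]]'
python3 - <<'E'
from h import *
for i in range(3):
  s=bot.observe(); print(s['clock'],s['ee_pos'],s['tool_rot'],s['ft_force'],s['opening'])
  m=bot.camera_model('wrist'); p,d=bot.read_camera('wrist')
  R=cv2.Rodrigues(m['rvec'])[0]; print('cam',-R.T@m['tvec'])
cv2.imwrite('pics/w2.png',p[...,::-1])
for c in('red','green'):
  for b in blobs(mask(p,c),15): print(c,b,*[ray(m,b[:2],zz)[0][:2].round(4) for zz in(.018,.022,.058,.058+.122)])
E
```

```text
clock: 4.28
ee_pos: [0.4971, -0.2566, 0.1722]
tool_rot: [-3.141, 0.001, -0.0]
ft_force: [1.0, -0.2, -1.3]
opening: 0.0219
4.275 [ 0.49706659 -0.25664097  0.17221241] [-3.14107493e+00  7.09739446e-04 -3.52341325e-04] [ 0.96030375 -0.21420179 -1.26031706] 0.02191953311329345
cam [ 0.56758711 -0.25667637  0.2936324 ]
4.325 [ 0.49676321 -0.25644447  0.17169743] [-3.14038805e+00  1.65030290e-03 -4.11110620e-04] [-0.30889481 -0.26022233 -1.27949827] 0.022135769960865484
cam [ 0.56739814 -0.25656096  0.2930232 ]
4.375 [ 0.49664093 -0.25638205  0.17141956] [-3.14004919e+00  2.19133265e-03 -4.28949898e-04] [ 0.41159699 -0.01592343 -1.37452902] 0.022367044769835843
cam [ 0.56736552 -0.25654897  0.29274319]
red (np.float64(256.0), np.float64(89.1), 242) [ 0.596  -0.2148] [ 0.5956 -0.2154] [ 0.5918 -0.2209] [ 0.5791 -0.2394]
red (np.float64(131.9), np.float64(128.2), 227) [ 0.5698 -0.1241] [ 0.5697 -0.126 ] [ 0.5694 -0.1434] [ 0.5684 -0.2022]
red (np.float64(299.5), np.float64(243.4), 373) [ 0.4829 -0.244 ] [ 0.4842 -0.2442] [ 0.4952 -0.2458] [ 0.5327 -0.2514]
red (np.float64(366.2), np.float64(278.7), 343) [ 0.4531 -0.2976] [ 0.4548 -0.297 ] [ 0.4697 -0.2917] [ 0.5205 -0.2734]
red (np.float64(314.6), np.float64(334.6), 2423) [ 0.402  -0.2559] [ 0.4044 -0.2559] [ 0.426 -0.256] [ 0.4995 -0.2563]
green (np.float64(102.6), np.float64(236.4), 107) [ 0.4886 -0.0897] [ 0.4897 -0.0921] [ 0.5001 -0.114 ] [ 0.535  -0.1881]
green (np.float64(144.1), np.float64(256.1), 100) [ 0.4723 -0.1201] [ 0.4737 -0.1221] [ 0.4861 -0.14  ] [ 0.5283 -0.2006]
green (np.float64(88.5), np.float64(282.7), 650) [ 0.4494 -0.0718] [ 0.4511 -0.0745] [ 0.4665 -0.0987] [ 0.5189 -0.1807]
green (np.float64(129.2), np.float64(291.2), 87) [ 0.4419 -0.1039] [ 0.4437 -0.1062] [ 0.4601 -0.1262] [ 0.5159 -0.1939]
```

View pics/w2.png

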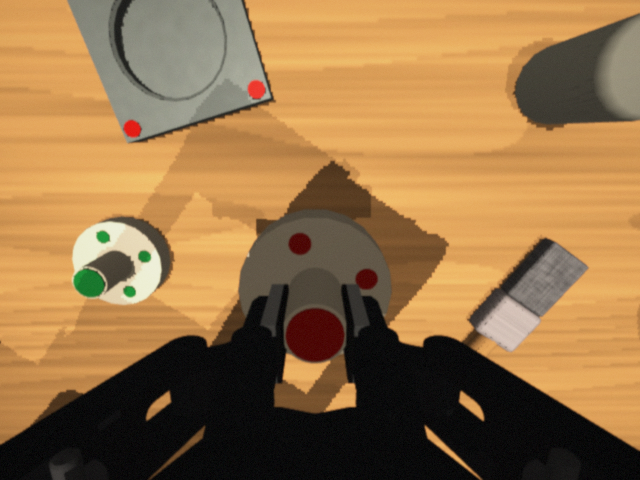

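```bash
python3 -m creep '[[0.08,-0.06,0,0],[0.16,-0.125,0,0],[0.16,-0.125,0,0],[0.16,-0.125,0,0],[0.087,-0.0635,0,0],[0,0,0.1,0],[0,0,0.15,0],[0,0,0.12,0],[0,0,0.03,0],[0,0,0,0],[0,0,0,0],[0,0,0,0]]'
python3 - <<'E'
from h import *
s=bot.observe(); print(s['clock'],s['ee_pos'],s['tool_rot'],s['ft_force'],s['opening'])
m=bot.camera_model('wrist'); p,d=bot.read_camera('wrist'); zt=s['ee_pos'][2]+.0045
cv2.imwrite('pics/w3.png',p[...,::-1])
for b in blobs(mask(p,'red'),15): print(b,*[ray(m,b[:2],zz)[0][:2].round(4) for zz in(.018,zt)])
E
```

```text
clock: 5.92
ee_pos: [0.6277, -0.1576, 0.0938]
tool_rot: [3.141, -0.002, -0.0]
ft_force: [0.0, 0.9, -1.0]
opening: 0.0221
5.925 [ 0.62770792 -0.15761287  0.09377852] [ 3.14103402e+00 -1.73308761e-03 -4.65374881e-04] [ 0.00181071  0.85221539 -1.01101896] 0.022084620063943707
(np.float64(374.4), np.float64(156.5), 424) [ 0.6861 -0.1891] [ 0.6909 -0.1762]
(np.float64(206.4), np.float64(205.7), 383) [ 0.6597 -0.0981] [ 0.6753 -0.1223]
(np.float64(299.5), np.float64(243.4), 376) [ 0.6381 -0.1489] [ 0.6625 -0.1524]
(np.float64(366.2), np.float64(278.7), 342) [ 0.6167 -0.1874] [ 0.6497 -0.1753]
(np.float64(411.9), np.float64(311.9), 300) [ 0.5954 -0.2155] [ 0.6371 -0.1919]
(np.float64(314.6), np.float64(334.5), 2424) [ 0.5802 -0.1575] [ 0.6281 -0.1575]
```

View pics/w3.png

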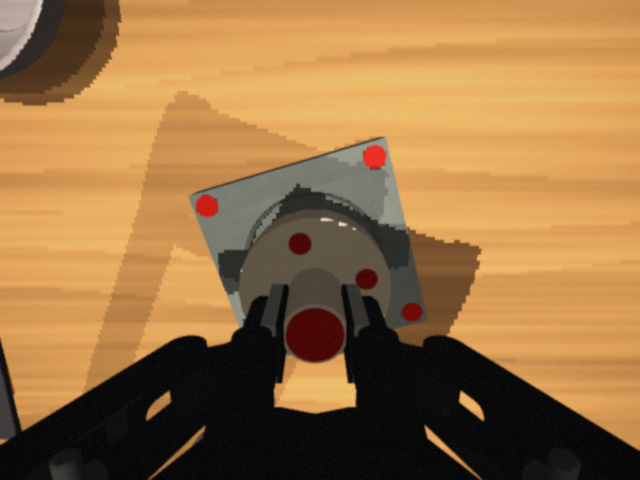

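Plug is centred over the reject nest within 1 mm (tag at pixel (315,334), dots (206,206), (374,156) and (412,312)). Lowering.

```bash
python3 -m creep '[[-0.002,-0.003,0.06,0],[0,0,0.05,0],[0,0,0.03,0],[0,0,0.015,0],[0,0,0.01,0],[0,0,0,0],[0,0,0,0],[0,0,0,0]]'
```

```text
clock: 6.98
ee_pos: [0.6268, -0.1568, 0.0598]
tool_rot: [3.142, -0.0, -0.0]
ft_force: [-0.3, 0.9, -1.5]
opening: 0.0221
```

```bash
python3 -m creep '[[0,0,0.005,0],[0,0,0,0],[0,0,0,0],[0,0,0,0]]'; python3 -m creep '[[0,0,0.005,0],[0,0,0,0],[0,0,0,0],[0,0,0,0]]'
```

```text
clock: 7.48
ee_pos: [0.6267, -0.1568, 0.0596]
tool_rot: [3.141, -0.0, -0.0]
ft_force: [-1.3, 1.4, 6.3]
opening: 0.0221
clock: 7.98
ee_pos: [0.6268, -0.1568, 0.0596]
tool_rot: [3.141, -0.001, -0.0]
ft_force: [-4.7, 1.1, 12.7]
opening: 0.0224
```

```bash
python3 -m creep '[[0,0,-0.005,0],[0,0,0,0],[0,0,0,0],[0,0,-0.05,0],[0,0,-0.1,0],[0,0,-0.2,0],[0,0,-0.2,0],[0,0,0,0]]' 0.2
python3 -m creep '[[-0.16,-0.058,0,0],[-0.16,-0.058,0,0],[-0.16,-0.058,0,0],[-0.16,-0.058,0,0],[-0.16,-0.058,0,0],[0,0,0,0],[0,0,0,0]]'
python3 - <<'E'
from h import *
s=bot.observe(); print(s['clock'],s['ee_pos'],s['tool_rot'],s['ft_force'],s['opening'])
m=bot.camera_model('wrist'); p,d=bot.read_camera('wrist')
for c in('red','green'):
  for b in blobs(mask(p,c),15): print(c,b,*[ray(m,b[:2],zz)[0][:2].round(4) for zz in(.018,.022,.028,.058,.064)])
cv2.imwrite('pics/w4.png',p[...,::-1])
E
```

```text
clock: 8.98
ee_pos: [0.6293, -0.1577, 0.1731]
tool_rot: [3.139, -0.007, -0.0]
ft_force: [0.2, 0.5, -0.1]
opening: 0.0513
clock: 9.85
ee_pos: [0.4672, -0.0989, 0.1687]
tool_rot: [3.141, -0.001, -0.0]
ft_force: [0.5, -0.0, 0.2]
opening: 0.0513
9.85 [ 0.46722975 -0.09888189  0.16868007] [ 3.14143981e+00 -7.33808424e-04 -4.65234793e-04] [ 0.45482831 -0.04947178  0.20350223] 0.05128728095410641
red (np.float64(370.2), np.float64(0.5), 17) [ 0.6206 -0.135 ] [ 0.6193 -0.1345] [ 0.6175 -0.1337] [ 0.6084 -0.1297] [ 0.6065 -0.1289]
red (np.float64(415.9), np.float64(22.7), 196) [ 0.6077 -0.1658] [ 0.6066 -0.1648] [ 0.6051 -0.1634] [ 0.5974 -0.156 ] [ 0.5958 -0.1545]
red (np.float64(488.8), np.float64(41.5), 284) [ 0.5964 -0.2156] [ 0.5956 -0.2139] [ 0.5943 -0.2113] [ 0.5878 -0.1984] [ 0.5865 -0.1959]
red (np.float64(352.7), np.float64(83.9), 247) [ 0.57  -0.125] [ 0.5696 -0.1246] [ 0.5688 -0.1241] [ 0.5653 -0.1212] [ 0.5646 -0.1206]
green (np.float64(327.0), np.float64(260.3), 41) [ 0.4408 -0.1084] [ 0.4423 -0.1083] [ 0.4444 -0.1081] [ 0.4551 -0.107 ] [ 0.4572 -0.1068]
```

View pics/w4.png

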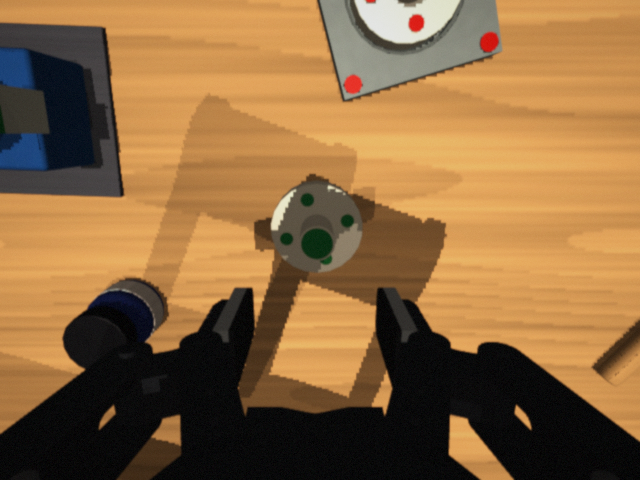

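```bash
python3 -m creep '[[-0.003,0,0.1,0],[0,0,0.15,0],[0,0,0.15,0],[0,0,0.1,0],[0,0,0.055,0],[0,0,0.02,0],[0,0,0,0],[0,0,0,0]]' 0.2
python3 -m creep '[[0,0,0,0],[0,0,0,0],[0,0,0,0],[0,0,0,0],[0,0,0,0]]' -1
python3 -m creep '[[0,0,-0.05,0],[0,0,-0.1,0],[0,0,-0.2,0],[0,0,-0.25,0],[0,0,0,0],[0,0,0,0]]'
```

```text
clock: 10.9
ee_pos: [0.4666, -0.0989, 0.0543]
tool_rot: [3.141, -0.001, -0.0]
ft_force: [0.5, 0.5, -0.1]
opening: 0.0514
clock: 11.52
ee_pos: [0.4664, -0.0988, 0.0544]
tool_rot: [3.141, -0.001, -0.0]
ft_force: [-0.1, 0.1, 7.0]
opening: 0.0222
clock: 12.28
ee_pos: [0.4655, -0.0985, 0.1736]
tool_rot: [-3.141, 0.0, -0.0]
ft_force: [0.3, -0.4, -2.1]
opening: 0.0223
```

```bash
python3 -m creep '[[0,0,-0.2,0],[0.035,-0.14,0,0],[0.064,-0.26,0,0],[0.064,-0.26,0,0],[0.064,-0.26,0,0],[0.064,-0.26,0,0],[0.064,-0.26,0,0],[0.064,-0.26,0,0],[0.032,-0.13,0,0],[0,0,0,0],[0,0,0,0]]'
python3 -m creep '[[0,0,0.1,0],[0,0,0.2,0],[0,0,0.2,0],[0,0,0.1,0],[0,0,0,0],[0,0,0,0],[0,0,0,0]]'
python3 - <<'E'
from h import *
s=bot.observe(); print(s['clock'],s['ee_pos'],s['tool_rot'],s['ft_force'],s['opening'])
m=bot.camera_model('wrist'); p,d=bot.read_camera('wrist'); zt=s['ee_pos'][2]+.0037
cv2.imwrite('pics/w5.png',p[...,::-1])
for b in blobs(mask(p,'green'),15): print(b,*[ray(m,b[:2],zz)[0][:2].round(4) for zz in(.018,zt)])
E
```

```text
clock: 13.65
ee_pos: [0.5551, 0.2663, 0.212]
tool_rot: [3.14, 0.003, -0.0]
ft_force: [0.2, -1.1, -2.1]
opening: 0.0222
clock: 14.52
ee_pos: [0.5574, 0.2673, 0.0951]
tool_rot: [-3.141, -0.002, -0.001]
ft_force: [0.2, 0.3, -0.9]
opening: 0.0225
14.525 [0.55737531 0.26726354 0.09514385] [-3.14074424e+00 -2.27363552e-03 -8.29847232e-04] [ 0.20216398  0.27645428 -0.85455594] 0.022505878748499703
(np.float64(240.3), np.float64(184.2), 229) [0.601  0.3079] [0.6118 0.2913]
(np.float64(399.1), np.float64(189.8), 228) [0.5979 0.2215] [0.61 0.24]
(np.float64(295.6), np.float64(238.5), 115) [0.5703 0.2783] [0.5936 0.2738]
(np.float64(240.0), np.float64(324.2), 62) [0.5161 0.3129] [0.5614 0.2943]
```

View pics/w5.png

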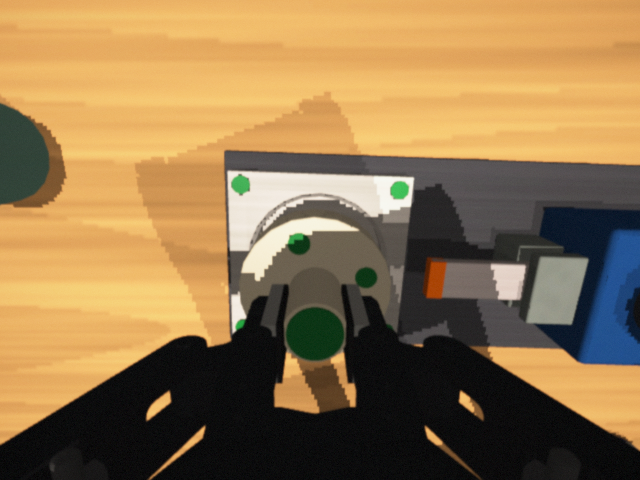

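Green plug is over the jig nest, about 1 mm high in x (tag about (315,334), dots (240,184) and (399,190)); the bar is clear at right. Lowering with a small correction.

```bash
python3 -m creep '[[-0.005,0.002,0.06,0],[0,0,0.05,0],[0,0,0.03,0],[0,0,0.018,0],[0,0,0.01,0],[0,0,0,0],[0,0,0,0],[0,0,0,0]]'; python3 -m creep '[[0,0,0.003,0],[0,0,0,0],[0,0,0,0],[0,0,0,0]]'
```

```text
clock: 15.58
ee_pos: [0.5551, 0.2668, 0.0605]
tool_rot: [-3.142, 0.0, -0.0]
ft_force: [-3.9, -1.4, 5.0]
opening: 0.0221
clock: 16.08
ee_pos: [0.5551, 0.2668, 0.0605]
tool_rot: [-3.142, 0.0, -0.0]
ft_force: [-5.3, -2.3, 10.6]
opening: 0.0224
```

```bash
python3 -m creep '[[0,0,-0.003,0],[0,0,0,0],[0,0,0,0],[0,0,-0.05,0],[0,0,-0.1,0],[0,0,-0.2,0],[0,0,-0.2,0],[0,0,-0.1,0],[-0.15,0.15,0,0],[-0.15,0.15,0,0],[0,0,0,0],[0,0,0,0]]' 0.2
python3 - <<'E'
from h import *
s=bot.observe(); print(s['clock'],s['ee_pos'],s['tool_rot'],s['ft_force'],s['opening'])
m=bot.camera_model('wrist'); p,d=bot.read_camera('wrist')
cv2.imwrite('pics/w6.png',p[...,::-1])
for c in('green','yellow'):
  for b in blobs(mask(p,c),15): print(c,b,*[ray(m,b[:2],zz)[0][:2].round(4) for zz in(.018,.028,.064,.11)])
p,d=bot.read_camera('top'); cv2.imwrite('pics/top1.png',p[...,::-1]);p,d=bot.read_camera('scene'); cv2.imwrite('pics/scene1.png',cv2.resize(p[150:330,180:470,::-1],None,fx=2.7,fy=2.7))
m=bot.camera_model('scene')
for c in('red','green','yellow'):
  for b in blobs(mask(p,c),5): print(c,b,*[ray(m,b[:2],zz)[0][:2].round(4) for zz in(.018,.028,.064,.11)])
E
```

```text
clock: 17.58
ee_pos: [0.4963, 0.2072, 0.191]
tool_rot: [-3.141, -0.002, -0.001]
ft_force: [-0.0, 1.2, 0.1]
opening: 0.0512
17.575 [0.49628144 0.20719015 0.19095334] [-3.14074754e+00 -1.96840090e-03 -8.77647248e-04] [-0.02552019  1.15702596  0.07476938] 0.051176866894416605
green (np.float64(180.4), np.float64(84.9), 121) [0.6014 0.3082] [0.6002 0.3047] [0.5959 0.2924] [0.5905 0.2766]
green (np.float64(295.5), np.float64(89.4), 116) [0.5982 0.2219] [0.5971 0.2214] [0.5932 0.2196] [0.5883 0.2173]
green (np.float64(224.3), np.float64(115.6), 119) [0.5795 0.2767] [0.5791 0.2744] [0.5775 0.2659] [0.5755 0.255 ]
green (np.float64(265.7), np.float64(137.9), 104) [0.5631 0.2457] [0.5632 0.2443] [0.5636 0.2396] [0.5641 0.2336]
green (np.float64(223.9), np.float64(149.5), 737) [0.5543 0.2788] [0.5547 0.2764] [0.5562 0.2676] [0.5581 0.2564]
green (np.float64(204.4), np.float64(157.6), 67) [0.5481 0.2946] [0.5487 0.2917] [0.551 0.281] [0.5538 0.2673]
green (np.float64(246.5), np.float64(178.3), 102) [0.5318 0.2622] [0.533  0.2604] [0.5372 0.2536] [0.5426 0.245 ]
green (np.float64(187.4), np.floa
[... 1570 characters left out ...]
 0.252 ] [0.6193 0.2602]
green (np.float64(441.3), np.float64(287.6), 7) [0.5152 0.3122] [0.5225 0.3133] [0.5487 0.3172] [0.5821 0.3223]
green (np.float64(427.5), np.float64(292.0), 8) [0.5422 0.2899] [0.5492 0.2913] [0.5744 0.296 ] [0.6066 0.3021]
green (np.float64(390.0), np.float64(297.0), 9) [0.5975 0.2228] [0.6039 0.2249] [0.6271 0.2321] [0.6567 0.2414]
green (np.float64(415.4), np.float64(298.3), 9) [0.5717 0.2733] [0.5784 0.2748] [0.6025 0.2802] [0.6333 0.2871]
green (np.float64(424.8), np.float64(315.0), 10) [0.6011 0.3088] [0.6075 0.3099] [0.6305 0.314 ] [0.6599 0.3192]
yellow (np.float64(354.5), np.float64(237.5), 240) [0.4845 0.0715] [0.4921 0.075 ] [0.5194 0.0879] [0.5543 0.1043]
```

View pics/w6.png

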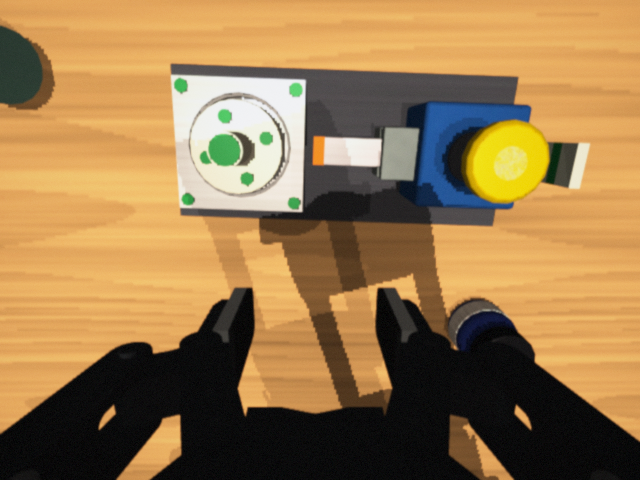

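View pics/scene1.png

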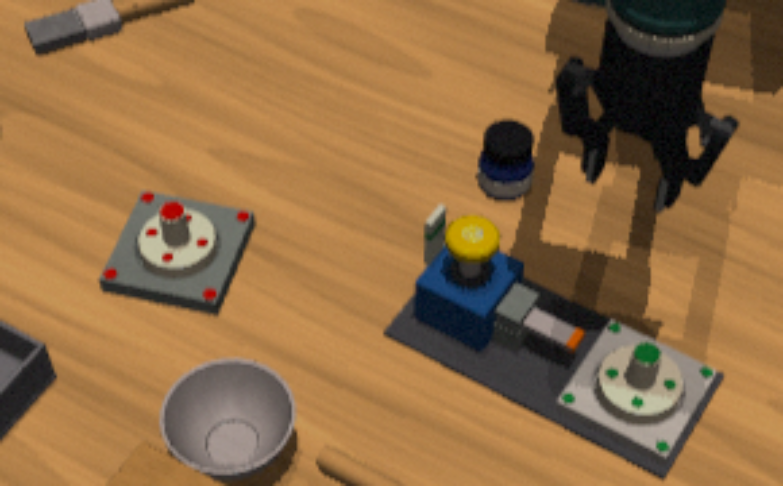

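Wrist and scene views show both plugs sitting flat (tags within about 1 mm of the nest centres), with the bar back and the plunger up at about (0.551, 0.103). Now I close the jaws and move over the plunger.

```bash
python3 -m creep '[[0.09,0.165,0,0],[0.09,0.165,0,0],[0.09,0.165,0,0],[0.003,0.005,0.05,0],[0,0,0.1,0],[0,0,0.08,0],[0,0,0.03,0],[0,0,0,0],[0,0,0,0],[0,0,0,0]]' -1
```

```text
clock: 18.98
ee_pos: [0.5504, 0.107, 0.1388]
tool_rot: [-3.141, -0.001, -0.0]
ft_force: [-0.1, -1.2, 0.1]
opening: 0.0001
```

```bash
python3 -m creep '[[0,0,0.015,0],[0,0,0.015,0],[0,0,0.01,0],[0,0,0,0],[0,0,0,0],[0,0,0,0]]'; python3 -m creep '[[0,0,0.015,0],[0,0,0.01,0],[0,0,0,0],[0,0,0,0],[0,0,0,0]]'
```

```text
clock: 19.73
ee_pos: [0.55, 0.1069, 0.1303]
tool_rot: [-3.142, -0.0, -0.0]
ft_force: [-0.4, -0.9, 3.5]
opening: 0.0001
clock: 20.35
ee_pos: [0.55, 0.1069, 0.1251]
tool_rot: [-3.142, 0.0, -0.0]
ft_force: [-0.7, 0.3, 5.2]
opening: -0.0001
```

```bash
python3 -m creep '[[0,0,0.015,0],[0,0,0.015,0],[0,0,0.01,0],[0,0,0,0],[0,0,0,0],[0,0,0,0],[0,0,0,0],[0,0,0,0]]'
python3 - <<'E'
from h import *
s=bot.observe(); print(s['clock'],s['ee_pos'],s['ft_force'])
for n in('wrist','scene','top'):
  m=bot.camera_model(n); p,d=bot.read_camera(n)
  print(n)
  for c in('orange','green','red'):
    for b in blobs(mask(p,c),6 if n!='wrist' else 30): print(c,b,*[ray(m,b[:2],zz)[0][:2].round(4) for zz in(.018,.04,.064)])
  if n=='scene': a=cv2.resize(p[190:330,300:460,::-1],None,fx=3.4,fy=3.4)
  if n=='wrist': w=cv2.resize(p[:,:,::-1],None,fx=.4,fy=.4)
c=np.zeros((a.shape[0],a.shape[1]+w.shape[1],3),np.uint8); c[:,:a.shape[1]]=a; c[:w.shape[0],a.shape[1]:]=w
cv2.imwrite('pics/f1.png',c); print(c.shape)
E
```

```text
clock: 21.35
ee_pos: [0.55, 0.1069, 0.1174]
tool_rot: [-3.142, -0.0, -0.0]
ft_force: [-1.1, -0.9, 7.8]
opening: 0.0002
21.35 [0.55000869 0.1068862  0.11738675] [-1.07241316 -0.93516076  7.7989279 ]
wrist
orange (np.float64(82.9), np.float64(233.9), 32) [0.5593 0.2526] [0.5654 0.2381] [0.5721 0.2223]
green (np.float64(121.9), np.float64(171.8), 191) [0.5979 0.2224] [0.6001 0.2109] [0.6026 0.1984]
green (np.float64(28.6), np.float64(206.8), 201) [0.5766 0.283 ] [0.581  0.2654] [0.5857 0.2463]
green (np.float64(82.7), np.float64(228.7), 59) [0.5627 0.2521] [0.5685 0.2377] [0.5747 0.2219]
green (np.float64(7.7), np.float64(267.1), 553) [0.5371 0.3051] [0.5454 0.2853] [0.5545 0.2638]
green (np.float64(67.4), np.float64(279.6), 166) [0.5284 0.2682] [0.5376 0.2521] [0.5476 0.2346]
green (np.float64(5.5), np.float64(299.2), 137) [0.5145 0.3118] [0.525  0.2914] [0.5365 0.2691]
green (np.float64(136.4), np.float64(303.4), 139) [0.5114 0.2255] [0.5223 0.2137] [0.5341 0.2008]
scene
orange (np.float64(156.9), np.float64(158.6), 62) [ 0.5118 -0.5484] [ 0.5279 -0.5265] [ 0.5454 -0.5027]
orange (np.
[... 2188 characters left out ...]
396.0), np.float64(209.0), 9) [ 0.6525 -0.1517] [ 0.6483 -0.1483] [ 0.6437 -0.1446]
red (np.float64(401.6), np.float64(216.0), 56) [ 0.6357 -0.1643] [ 0.6319 -0.1606] [ 0.6277 -0.1566]
red (np.float64(409.0), np.float64(216.0), 9) [ 0.6356 -0.1815] [ 0.6317 -0.1775] [ 0.6275 -0.1732]
red (np.float64(389.1), np.float64(221.9), 8) [ 0.622  -0.1348] [ 0.6184 -0.1317] [ 0.6145 -0.1284]
red (np.float64(402.1), np.float64(228.7), 9) [ 0.6057 -0.1646] [ 0.6025 -0.1609] [ 0.5989 -0.1569]
red (np.float64(424.1), np.float64(232.7), 16) [ 0.5959 -0.2153] [ 0.5928 -0.2106] [ 0.5895 -0.2055]
red (np.float64(385.4), np.float64(244.4), 15) [ 0.5692 -0.1248] [ 0.5667 -0.122 ] [ 0.564  -0.1189]
(476, 800, 3)
```

View pics/f1.png

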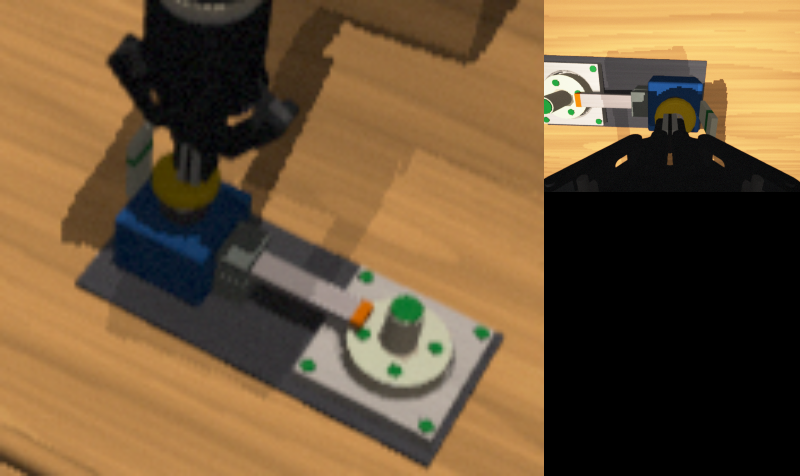

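The picture shows the fingers on the yellow head with the head level with the green band. The bar tip is over the green plug's rim and clear of its boss, and the numbers agree (about 14.6 mm of travel, 7.8 N). Holding briefly, then handing in.

```bash
python3 -m creep '[[0,0,0.001,0],[0,0,0,0],[0,0,0,0],[0,0,0,0],[0,0,0,0],[0,0,0,0]]'; python3 -c "
from cell import bot
print(bot.job_done())"
```

```text
clock: 22.25
ee_pos: [0.55, 0.1069, 0.1172]
tool_rot: [-3.141, -0.0, -0.0]
ft_force: [-1.1, -1.0, 7.2]
opening: 0.0002
the job is handed in; nothing more can be done
None
```

I put the red-tagged plug in the reject nest and the green-tagged plug in the jig nest. I then pressed the plunger to about half travel with closed fingers and handed in at 22.25 s, still holding it there.

- **Plugs:** images after release put both tags within about 1 mm of the nest centres, sitting flat, and neither had shifted in the views taken during the press.
- **Plunger:** travel worked out to about 14.8 mm from the tool height, with an upward force of about 7.2 N at the end. That is a little below the 8 to 8.5 N the spring should give, but well above the 3 N needed.
- **Bar:** the orange tip is over the green plug's rim and clear of its boss, about 24–26 mm short of the nest centre.

No check failed. I saw nothing else on the table disturbed, though I did not measure the bystanders' positions.

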